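# Tap the jig wedge tight on a phone

## Robot

A 6-joint arm with a two-finger parallel gripper is mounted at the origin on the work surface. World frame = base frame: x ahead of the robot, y to its left, z up, the work surface at z = 0. Lengths are in m, angles in degrees, forces in N, time in s.
With the tool pointing down it reaches from about 0.35 to 0.875 m from the base axis. Payload 4.2 kg.
Tool frame: the origin (TCP) lies midway between the tips of the shut fingers; the grasp point (between the pads) lies 19 mm behind it (r.pinch_z is the distance from the TCP to the grasp point, in m); z points along the fingers, y is the line along which they close (so a half turn about z gives the same grasp; the last joint's range is limited). The gripper opens to 87 mm and grips with 3 to 60 N. Pads are 19 mm wide; open, the fingers measure 117 mm over their backs; the gripper's body (75 mm by 190 mm) begins 51 mm behind the grasp point.
Start: joints at [83.686, 22.042, 0.453, 0, -68.411, -14.817], TCP at [0.225, 0.583, 0.223] pointing down, gripper open.
Joint ranges: [-179.83, 179.83], [-69.29, 118.12], [-61.27, 80.66], [-181.25, 117.63], [-171.15, -9.14], [-177.46, 177.46]. Speed limits (degrees/s): [159.86, 159.86, 180, 180, 180, 180].

## Interface

Orientations are given as a 3x3 rotation matrix whose columns are the frame's x, y, z axes.
In Python, from station import r, imaging, models gives the robot as it stands. The module is installed in compiled form; this text tells all that it offers.
- The arm moves only by the tool apply_moves, never from a script. Its argument "moves" is a list of rows, each a list of 2 entries, a list of its own where there are three numbers: the shift along the tool's x, y, z in m, then the turn about the tool's z in degrees. A call has 1 to 5 rows; each row shifts and turns the commanded pose from where the row before left it, along the tool's axes as they then stand; what a row does not reach is not made up. A row lasts 1/12 s, in which the tool goes at most 41.7 mm and 7.16 degrees, less where a joint would pass 70% of its speed; a pose out of reach is approached as far as the arm can. A call is refused whole if a number of a shift passes 0.0417 or a number of a turn 7.16, either way. A call with a gripper value outside its range is refused whole. "hand" is the finger opening in m, from 0 to 0.087, set as the call begins (left out, the last holds). The fingers move at their own pace and stop on an object; the grip force is fixed at half the most. Time passes only in rows, so rows that do not move let the fingers close. It gives the time, the measured TCP pose, the force, the opening and the grip force at its end, in the units of the state.
- r.sense(): the state, without advancing time (a new reading comes with each control period).
- imaging.capture(name): name is "side" or "top" or "wrist"; returns a dict with "frame" (420x560x3 uint8, blue, green, red), "intrinsics" (3x3 intrinsics, pixels), "dist" ([k1, k2, p1, p2, k3] as OpenCV has them; the pictures are not rectified), "eye" and "orientation" of the camera in the world. Camera axes: x right, y down, z forward; pixel columns grow to the right and rows downward; lengths in m; the calibration is good to about 2 mm. A picture is of the moment at which its call begins. There is no depth.
- r.finish_job(): hands the job in; it is judged then, once.
Trained networks look in a picture, given as the dict that the camera call returned (one of the last four; its "shot" number tells which), for a name from the list of things; names that differ only in an ending like _2 or _b are one class to them, and where a whole thing is asked for, a point or a joint stands for the part that bears it (a point fixed in the world has none). Each returns a list of dicts, best first, with "confidence" (0 to 1); they miss things now and then, are a little off and sometimes report something else, mostly with a low value. They report only what shows in the picture. A call takes as long as a camera call. They do not tell look-alikes from the thing itself.
- models.cut_out(picture, target): "region" (420x560 bool, what is visible of it) and "extent" ([left, top, width, height] as shares, 0 to 1, of the picture: columns of its width, rows of its height, round what is visible of it).
- models.place_of(picture, target): "at" ([column, row] as shares, 0 to 1, of the picture: columns of its width, rows of its height: a listed point, or the origin of a listed thing).
The state is a dict: "time_s": time; "joints": joint angles; "joint_velocities": joint speeds; "effort": joint torques, N m; "tcp_pos": TCP position; "ee_rot": TCP orientation; "wrist_force": force on the tool from outside, world axes, zero at the start; "moment": the same for the moment, N m; "gripper_width": opening from 0.0 (shut) to 1.0 (fully open); "gripper_force": force on a finger pad.
Only numpy, scipy, OpenCV 4.12 (cv2) and the standard library are available. Lean on these libraries where they do the work, as an engineer would, in place of code of your own. Each camera call takes 0.05 s, during which the arm holds its last target. There are 200 camera calls.

## Task

Take the small hammer from its blue pad and, holding it, drive the orange wedge into the clamping jig with several separate light taps on its thick end, drawing the hammer clear between taps, until the wedge stops advancing and the phone is held tight. Do not hit so hard that the phone is crushed, do not push the wedge with the gripper, leave the other things alone, and finally lay the hammer flat back on its pad and let go.

Things in the scene. Friction and masses are not known exactly. Their poses are not given: they have to be found in the camera images.
- jig: Clamping jig fixed to the bench. Origin at bench level at the slot's mouth, on the inner face of the blue back rail; +x across the slot to jaw and phone, +y the way the wedge is driven, z up. Plate 12 mm thick: x -18 to 147, y 0 to 115, and for x 0 to 147 also y -35 to 0. Back rail: x -18 to 0, y 0 to 95, top z 40. Blue stop rail beyond the phone at x 123, give or take 2.8 (unmeasured).
- wedge: Orange plastic wedge, 90 long, 30 high, 32 thick at the butt, 8 at the tip, 15 degree taper, keyed in the jig's slot: it can only slide along jig y. Origin under the middle of the butt, 12 mm above the bench; +y to the tip (drive direction), z up. Butt starts 52 to 58 mm outside the slot mouth (jig y -58 to -52) and sits tight 42 to 17 mm outside, as the unmeasured stop sets.
- wedge_butt (a point): Middle of the butt face, the face to be struck (32 wide, 30 high), 27 mm above the bench. Axes as the wedge. Feel: about 8 N of steady drag while the jaw closes on the phone; then the push needed climbs by about 2 N per mm. A wedge that no longer moves under 13 to 16 N is tight; over about 20 N, or a blow faster than 60 mm/s, can crush the phone. It stays where it is left.
- phone: Dark phone 72 x 145 x 9 mm, 180 g, lying face up on the jig plate between jaw and stop rail; up to 9 mm of side play before it is clamped. Origin at the centre of its underside, y along its length.
- hammer: Small hammer, 280 g: steel cylindrical head, 26 diameter and 80 long over its two white plastic faces, and a flat-sided wooden handle 18 wide and 26 high, reaching from the head to 155 mm behind the head's axis. Origin under the middle of the head; the handle points to -x, the head's axis is y with a striking face 40 mm to either side, z up. It lies flat, handle and head both touching the pad.
- hammer_grip (a point): Point on the handle's axis 45 mm behind the head's axis, 13 mm above the underside: the place to grip (18 mm wide across hammer y).
- pad: Blue rest pad fixed to the bench, 220 (x) x 120 (y) x 4 mm thick. Origin at the centre of its underside.
- flux: White dropper bottle, 32 diameter, 75 high, upright. Origin at the centre of its underside. To be left alone.
- driver: Red-handled screwdriver lying on the bench, 150 long, handle 26 thick. Origin under its middle, handle to -x. To be left alone.
- tray: Red open parts tray 100 x 70 x 22 mm. Origin at the centre of its underside. To be left alone.
- jaw: Black sliding jaw with a rubber pad facing the phone, y -5 to 65, x about 3 to 44, top z 37. Moves along jig x only, 0.27 mm for each mm that the wedge advances. Its origin lies at the jig's origin before the wedge has moved; axes as the jig.
Mind the look-alikes: they are no part of the job. There is more than one size of the jig; the one meant has the size given above. There is more than one size of the hammer; the one meant has the size given above.

How it is judged:
By the outcome, as a careful person would: the job done as asked, in the order asked, and still so for the second after the job is handed in, with the robot touching nothing.
It also fails if it takes over 51 s, if anything falls off the work surface, if the arm or the gripper's body presses on something with over 40 N, if the wrist force passes 120 N, or if a joint passes its speed limit or range.

## Working session

There is one attempt and no reset: what is moved stays moved. The work goes in short steps, Python scripts to look and compute and a tool call to move; the robot and the scene stay as the last step left them, time stands still between calls to the robot, and variables do not carry over. Pictures are saved under pics/ and viewed, at most 10 in all, crops included, and the job is handed in when it is done.

Besides the shell and the picture viewer there is one more tool, called after "Emit:" in YAML: its name, and indented under it one key for each argument. apply_moves: Moves the arm, as the interface text tells. Its arguments: {"type":"object","properties":{"moves":{"type":"array"},"hand":{"type":"number"}},"required":["moves"]}

```bash
mkdir -p pics; cat > h.py <<'E'
import numpy as np, cv2
from station import r, imaging, models
def pix2z(p,px,z):
    u=cv2.undistortPoints(np.array([[px]],float),np.array(p["intrinsics"]),np.array(p["dist"]))[0,0]
    d=np.array(p["orientation"])@np.array([u[0],u[1],1]); e=np.array(p["eye"])
    return e+d*(z-e[2])/d[2]
def w2p(p,X):
    R=np.array(p["orientation"]);e=np.array(p["eye"])
    rv=cv2.Rodrigues(R.T)[0]; return cv2.projectPoints(np.array(X,float).reshape(-1,1,3),rv,-R.T@e,np.array(p["intrinsics"]),np.array(p["dist"]))[0][:,0]
E
python3 - <<'E'
from h import *
print(r.sense())
for n in("top","side"):
    p=imaging.capture(n); cv2.imwrite(f"pics/{n}0.png",p["frame"]); print(n,p["eye"],p["orientation"],p["shot"])
    for t in("jig","wedge","wedge_butt","phone","hammer","hammer_grip","pad","flux","driver","tray","jaw"):
        print(t,[(round(d["confidence"],2),np.round(np.array(d["at"])*[560,420]).tolist()) for d in models.place_of(p,t)])
print(r.sense()["time_s"])
E
```

```text
{'time_s': 0.0, 'joints': array([ 8.36868549e+01,  2.20909068e+01,  3.78565486e-01, -2.96339538e-02,
       -6.84105305e+01, -1.48180077e+01]), 'joint_velocities': array([-0.0142891 ,  0.04112168, -0.12486392,  0.02932204, -0.02361778,
       -0.13717468]), 'effort': array([ 9.49013920e-04, -3.90668142e+01,  1.87400025e+01,  4.21974689e+00,
        1.09232203e-02, -1.95484345e-04]), 'tcp_pos': array([0.2250613 , 0.58241641, 0.22144811]), 'ee_rot': array([[ 9.32688880e-01, -3.60681222e-01, -7.13819386e-04],
       [-3.60681919e-01, -9.32686567e-01, -2.07858319e-03],
       [ 8.39361739e-05,  2.19613318e-03, -9.99997585e-01]]), 'wrist_force': array([ 0.49693745,  0.43640258, -0.23382403]), 'moment': array([ 0.03103194, -0.03239334, -0.01027444]), 'gripper_force': 0.0, 'gripper_width': 1.0022536482919757}
top [ 0.4760402  -0.10229638  1.03599897] [[-0.0060631  -0.99662934  0.081812  ]
 [-0.99994315  0.00676018  0.0082463 ]
 [-0.00877157 -0.08175735 -0.99661366]] 1
jig [(0.79, [184.0, 118.0]), (0.72, [218.0, 216.0])]
wedge [(0.86, [242.0, 212.0]), (0.64, [202.0, 111.0]), (0.19, [327.0, 1
[... 358 characters left out ...]

jaw [(0.78, [184.0, 119.0]), (0.71, [220.0, 213.0])]
side [ 0.5292651  -0.99028715  0.80974188] [[ 9.98508729e-01 -3.55304986e-02  4.14475864e-02]
 [-5.45906079e-02 -6.55812941e-01  7.52947044e-01]
 [ 4.29279611e-04 -7.54086845e-01 -6.56774578e-01]] 2
jig [(0.93, [275.0, 190.0]), (0.72, [347.0, 167.0])]
wedge [(0.51, [278.0, 199.0]), (0.49, [354.0, 173.0])]
wedge_butt [(0.57, [353.0, 168.0]), (0.48, [274.0, 193.0])]
phone [(0.97, [301.0, 177.0])]
hammer [(0.83, [257.0, 285.0])]
hammer_grip [(0.82, [244.0, 285.0])]
pad [(0.69, [249.0, 290.0])]
flux [(0.78, [355.0, 216.0])]
driver [(0.69, [209.0, 159.0])]
tray []
jaw [(0.55, [270.0, 188.0]), (0.51, [345.0, 170.0]), (0.33, [247.0, 290.0])]
1.2
```

View top.

```bash
python3 - <<'E'
import cv2
a=cv2.imread("pics/top0.png")[60:320,100:500];cv2.imwrite("pics/t0c.png",cv2.resize(a,(800,520),interpolation=3))
a=cv2.imread("pics/side0.png")[110:335,160:460];cv2.imwrite("pics/s0c.png",cv2.resize(a,(800,600),interpolation=3))
E
```

```text
(no output)
```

View pics/t0c.png

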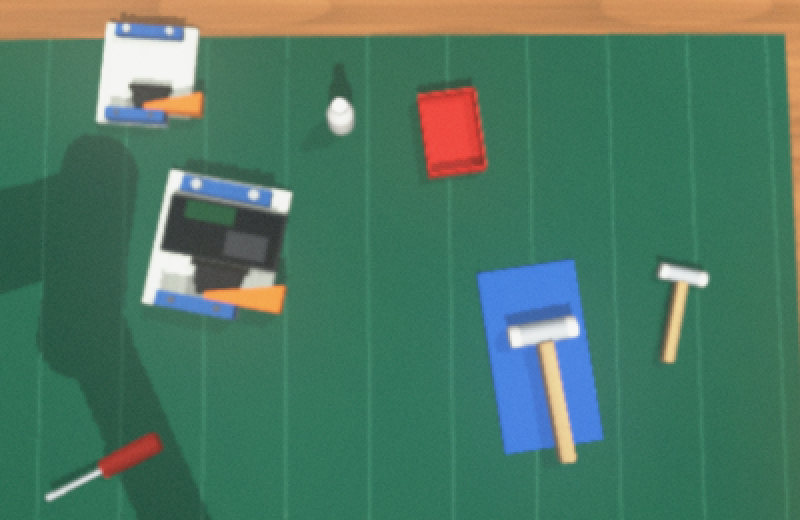

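View pics/s0c.png

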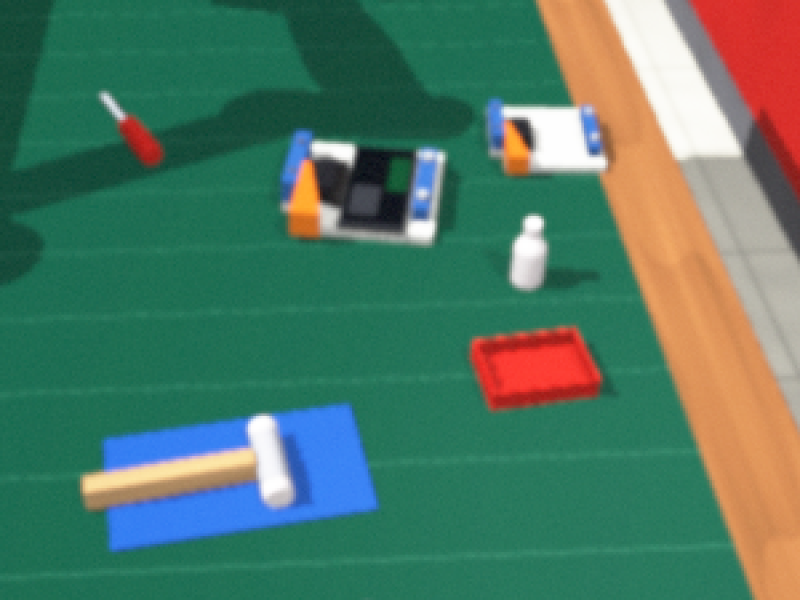

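The top view has the target jig at (218,216), the one holding the phone. A smaller look-alike jig is at (184,118). The target hammer is on the blue pad at (372,225), with a smaller hammer off the pad at (440,195). The side view agrees. Next I fit poses for the chosen ones.

```bash
cat > fit.py <<'E'
from h import *
from scipy.optimize import minimize
def box(x0,x1,y0,y1,z0,z1): return np.array([[x,y,z] for x in(x0,x1) for y in(y0,y1) for z in(z0,z1)])/1000.
th=np.linspace(0,2*np.pi,16,endpoint=False)
cyl=np.array([[13*np.cos(t),y,13+13*np.sin(t)] for t in th for y in(-40,40)])/1000.
M={"hammer":[box(-155,-8,-9,9,0,26),cyl],"pad":[box(-110,110,-60,60,0,4)],
 "wedge":[np.array([[-16,0,0],[16,0,0],[-16,90,0],[-8,90,0],[-16,0,30],[16,0,30],[-16,90,30],[-8,90,30]])/1000.],"phone":[box(-36,36,-72.5,72.5,0,9)]}
S=4
def sil(p,parts,v,z):
    c,s=np.cos(v[2]),np.sin(v[2]);R=np.array([[c,-s,0],[s,c,0],[0,0,1]])
    m=np.zeros((420*S,560*S),np.uint8)
    for q in parts:
        u=(w2p(p,q@R.T+[v[0],v[1],z])+.5)*S
        cv2.fillConvexPoly(m,cv2.convexHull(u.astype(np.float32)).round().astype(np.int32),1)
    return cv2.resize(m.astype(np.float32),(560,420),interpolation=cv2.INTER_AREA)
def fit(ps,masks,name,v0,z):
    def cost(v):
        v=[v[0]/1000,v[1]/1000,np.radians(v[2])]; k=0
        for p,m in zip(ps,masks):
            q=sil(p,M[name],v,z); k+=1-np.minimum(q,m).sum()/np.maximum(q,m).sum()
        return k/len(ps)
    best=None
    for da in(-6,0,6):
        x0=np.array(v0)+[0,0,da]
        o=minimize(cost,x0,method="Nelder-Mead",options=dict(initial_simplex=np.vstack([x0,x0+[12,0,0],x0+[0,12,0],x0+[0,0,7]]),xatol=.05,fatol=1e-4))
        if best is None or o.fun<best.fun: best=o
    return best.x,best.fun
def mask(p,t,near):
    c=models.cut_out(p,t)
    def d(k):
        yx=np.argwhere(k["region"]); return np.hypot(*(yx[:,::-1].mean(0)-near)) if len(yx) else 1e9
    c=[k for k in c if d(k)<25]
    return c[0]["region"].astype(np.float32) if c else None
E
python3 - <<'E'
from fit import *
T=imaging.capture("top");Sd=imaging.capture("side")
for n,pt,ps,z,a in(("hammer",(372,240),(250,285),.004,10),("pad",(370,237),(250,290),0,10),("wedge",(225,210),(276,190),.012,-11),("phone",(214,176),(301,177),.012,-11)):
    ms=[mask(T,n,pt),mask(Sd,n,ps)]
    g=pix2z(T,pt,z)*1000
    if n=="hammer": g=pix2z(T,(372,225),z)*1000
    if n=="wedge": g=pix2z(T,(242,210),z)*1000
    for sel in([0],[1],[0,1]):
        if any(ms[i] is None for i in sel): print(n,sel,"none");continue
        print(n,sel,*[np.round(k,2) for k in fit([[T,Sd][i] for i in sel],[ms[i] for i in sel],n,[g[0],g[1],a],z)])
print(r.sense()["time_s"])
E
```

```text
hammer [0] [ 506.9  -306.72    9.94] 0.09
hammer [1] [ 507.48 -309.87    9.69] 0.07
hammer [0, 1] [ 506.85 -307.84    9.93] 0.1
pad [0] [ 478.78 -306.35    8.29] 0.2
pad [1] [ 479.07 -308.87    8.06] 0.28
pad [0, 1] [ 478.93 -307.16    8.06] 0.24
wedge [0] [544.61   3.35 -13.78] 0.15
wedge [1] [547.21   1.11 -11.08] 0.09
wedge [0, 1] [546.91   0.8  -11.34] 0.12
phone [0] none
phone [1] [629.86  72.45 -10.73] 0.04
phone [0, 1] none
1.7
```

```bash
cat > plan.py <<'E'
from h import *
def plan(wps,start=None):
    """wps: (x,y,z in mm, yaw deg of tool x, rows). prints rows in tool axes"""
    s=r.sense(); R=np.array(s["ee_rot"]); p=np.array(s["tcp_pos"])*1000; y=np.degrees(np.arctan2(R[1,0],R[0,0]))
    if start is not None: p,y=np.array(start[:3],float),start[3]
    out=[]
    for x,Y,z,a,n in wps:
        for i in range(n,0,-1):
            d=(np.array([x,Y,z])-p)/i; da=(a-y)/i; c,s_=np.cos(np.radians(y)),np.sin(np.radians(y))
            t=np.round([c*d[0]+s_*d[1], s_*d[0]-c*d[1], -d[2]],1); tu=round(-da,1)
            assert np.linalg.norm(t)<41.7 and abs(tu)<7.1,(t,tu)
            out.append([[round(v/1000,4) for v in t.tolist()],tu])
            p=p+[c*t[0]+s_*t[1],s_*t[0]-c*t[1],-t[2]]; y-=tu
    for i in range(0,len(out),5): print(str(out[i:i+5]).replace(" ",""))
E
python3 -c "
from plan import *
plan([(480,150,200,-5,13),(462.6,-315.6,110,9.9,12)])"
```

```text
[[[0.0303,0.024,0.0017],np.float64(-1.2)],[[0.0298,0.0246,0.0017],np.float64(-1.2)],[[0.0292,0.0253,0.0017],np.float64(-1.2)],[[0.0287,0.0259,0.0017],np.float64(-1.3)],[[0.0281,0.0265,0.0018],np.float64(-1.2)]]
[[[0.0276,0.0271,0.0017],np.float64(-1.3)],[[0.0269,0.0277,0.0018],np.float64(-1.2)],[[0.0264,0.0283,0.0017],np.float64(-1.3)],[[0.0257,0.0288,0.0018],np.float64(-1.2)],[[0.0251,0.0294,0.0017],np.float64(-1.3)]]
[[[0.0244,0.0299,0.0018],np.float64(-1.2)],[[0.0238,0.0304,0.0017],np.float64(-1.3)],[[0.0231,0.031,0.0018],np.float64(-1.2)],[[0.002,0.0388,0.0075],np.float64(-1.2)],[[0.0011,0.0388,0.0075],np.float64(-1.2)]]
[[[0.0003,0.0388,0.0075],np.float64(-1.3)],[[-0.0005,0.0388,0.0075],np.float64(-1.2)],[[-0.0014,0.0388,0.0075],np.float64(-1.3)],[[-0.0022,0.0388,0.0075],np.float64(-1.2)],[[-0.0031,0.0387,0.0075],np.float64(-1.3)]]
[[[-0.0039,0.0386,0.0075],np.float64(-1.2)],[[-0.0047,0.0385,0.0075],np.float64(-1.3)],[[-0.0056,0.0384,0.0075],np.float64(-1.2)],[[-0.0064,0.0383,0.0075],np.float64(-1.3)],[[-0.0074,0.0382,0.0075],np.float64(-1.2)]]
```

Emit:
apply_moves:
  moves:
    - [[0.0303,0.024,0.0017],-1.2]
    - [[0.0298,0.0246,0.0017],-1.2]
    - [[0.0292,0.0253,0.0017],-1.2]
    - [[0.0287,0.0259,0.0017],-1.3]
    - [[0.0281,0.0265,0.0018],-1.2]
  hand: 0.05

```text
time_s: 2.12
tcp_pos: [0.3237, 0.4148, 0.2141]
ee_rot: [[0.966, -0.258, 0.0], [-0.258, -0.966, 0.0], [0.0, -0.0, -1.0]]
wrist_force: [1.3, -0.2, -0.2]
gripper_width: 0.71
gripper_force: 0.0
```

Emit:
apply_moves:
  moves:
    - [[0.0276,0.0271,0.0017],-1.3]
    - [[0.0269,0.0277,0.0018],-1.2]
    - [[0.0264,0.0283,0.0017],-1.3]
    - [[0.0257,0.0288,0.0018],-1.2]
    - [[0.0251,0.0294,0.0017],-1.3]

```text
time_s: 2.53
tcp_pos: [0.4218, 0.2482, 0.2056]
ee_rot: [[0.989, -0.15, 0.001], [-0.15, -0.989, 0.001], [0.001, -0.001, -1.0]]
wrist_force: [0.2, -0.4, 0.4]
gripper_width: 0.57
gripper_force: 0.0
```

Emit:
apply_moves:
  moves:
    - [[0.0244,0.0299,0.0018],-1.2]
    - [[0.0238,0.0304,0.0017],-1.3]
    - [[0.0231,0.031,0.0018],-1.2]
    - [[0.002,0.0388,0.0075],-1.2]
    - [[0.0011,0.0388,0.0075],-1.2]

```text
time_s: 2.95
tcp_pos: [0.478, 0.0708, 0.1849]
ee_rot: [[0.999, -0.045, 0.001], [-0.045, -0.999, 0.0], [0.001, -0.0, -1.0]]
wrist_force: [-0.1, 0.2, -0.5]
gripper_width: 0.576
gripper_force: 0.0
```

Emit:
apply_moves:
  moves:
    - [[0.0003,0.0388,0.0075],-1.3]
    - [[-0.0005,0.0388,0.0075],-1.2]
    - [[-0.0014,0.0388,0.0075],-1.3]
    - [[-0.0022,0.0388,0.0075],-1.2]
    - [[-0.0031,0.0387,0.0075],-1.3]

```text
time_s: 3.37
tcp_pos: [0.4696, -0.1234, 0.1475]
ee_rot: [[0.998, 0.066, 0.001], [0.066, -0.998, -0.0], [0.001, 0.0, -1.0]]
wrist_force: [0.5, -0.1, -0.5]
gripper_width: 0.576
gripper_force: 0.0
```

Emit:
apply_moves:
  moves:
    - [[-0.0039,0.0386,0.0075],-1.2]
    - [[-0.0047,0.0385,0.0075],-1.3]
    - [[-0.0056,0.0384,0.0075],-1.2]
    - [[-0.0064,0.0383,0.0075],-1.3]
    - [[-0.0074,0.0382,0.0075],-1.2]

```text
time_s: 3.78
tcp_pos: [0.4623, -0.3176, 0.1098]
ee_rot: [[0.985, 0.173, 0.001], [0.173, -0.985, -0.0], [0.0, 0.0, -1.0]]
wrist_force: [1.2, 0.8, 0.5]
gripper_width: 0.577
gripper_force: 0.0
```

```bash
python3 - <<'E'
from fit import *
from plan import plan
p=imaging.capture("wrist"); f=p["frame"].copy()
for t,z in(("hammer_grip",.017),("hammer",.004)):
    for d in models.place_of(p,t): px=np.array(d["at"])*[560,420]; print(t,d["confidence"],px,pix2z(p,px,z)*1000)
print(r.sense()["tcp_pos"])
# expected outline
c,s=np.cos(np.radians(9.9)),np.sin(np.radians(9.9));R=np.array([[c,-s,0],[s,c,0],[0,0,1]])
for q in M["hammer"]:
    u=cv2.convexHull(w2p(p,q@R.T+[.5069,-.3078,.004]).astype(np.float32)).astype(int); cv2.polylines(f,[u],True,(0,255,255),1)
cv2.imwrite("pics/w1.png",f)
plan([(462.6,-315.6,60,9.9,2),(462.6,-315.6,8,9.9,3)])
E
```

```text
hammer_grip 0.97 [276.416 210.   ] [ 460.95799737 -316.54591654   17.        ]
hammer_grip 0.66 [487.424 139.104] [ 545.62206484 -467.91007851   17.        ]
hammer 0.84 [276.08  146.118] [ 510.36884711 -307.64572645    4.        ]
hammer 0.78 [498.68  106.806] [ 571.86415109 -476.60493835    4.        ]
[ 0.46157748 -0.31793669  0.1088414 ]
[[[0.0007,-0.0011,0.0244],np.float64(-0.2)],[[0.0007,-0.001,0.0244],np.float64(-0.1)],[[0.0,-0.0,0.0173],np.float64(-0.0)],[[0.0,-0.0,0.0174],np.float64(-0.0)],[[0.0,-0.0,0.0173],np.float64(-0.0)]]
```

View pics/w1.png

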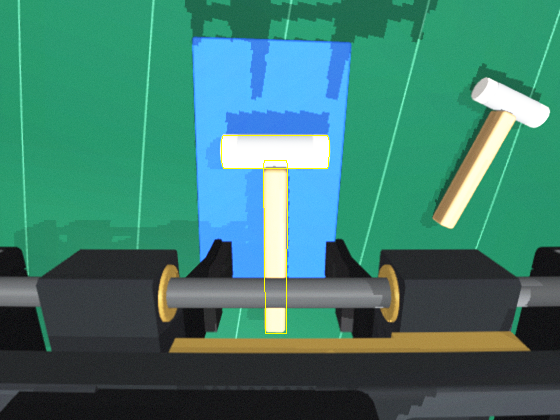

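The wrist picture shows the large hammer on the pad, head at (276,152), and the predicted outline matches it. The small hammer lies off the pad at (490,140). I'll descend and grip the large one.

Emit:
apply_moves:
  moves:
    - [[0.0007,-0.0011,0.0244],-0.2]
    - [[0.0007,-0.001,0.0244],-0.1]
    - [[0,0,0.0173],0]
    - [[0,0,0.0174],0]
    - [[0,0,0.016],0]

```text
time_s: 4.35
tcp_pos: [0.4639, -0.3121, 0.01]
ee_rot: [[0.984, 0.178, 0.0], [0.178, -0.984, -0.0], [0.0, 0.0, -1.0]]
wrist_force: [-0.2, -0.6, 0.2]
gripper_width: 0.578
gripper_force: 0.0
```

Emit:
apply_moves:
  moves:
    - [[0,0,0],0]
    - [[0,0,0],0]
    - [[0,0,0],0]
    - [[0,0,0],0]
    - [[0,0,0],0]
  hand: 0.01

```text
time_s: 4.77
tcp_pos: [0.4644, -0.3133, 0.0118]
ee_rot: [[0.984, 0.177, 0.002], [0.177, -0.984, -0.001], [0.002, 0.001, -1.0]]
wrist_force: [0.1, 0.7, 0.2]
gripper_width: 0.282
gripper_force: 0.0
```

Emit:
apply_moves:
  moves:
    - [[0,0.002,0.001],0]
    - [[0,0,0.001],0]
    - [[0,0,0],0]
    - [[0,0,0],0]

```text
time_s: 5.1
tcp_pos: [0.4645, -0.3153, 0.0106]
ee_rot: [[0.984, 0.177, 0.002], [0.177, -0.984, -0.001], [0.001, 0.001, -1.0]]
wrist_force: [-2.2, 3.1, 10.3]
gripper_width: 0.203
gripper_force: 30.0
```

```bash
python3 -c "
from plan import *
plan([(464.5,-315.3,100,10.2,5),(491.3,-59.4,60,-11.1,10)])"
```

```text
[[[-0.0,-0.0,-0.0179],np.float64(-0.0)],[[-0.0,-0.0,-0.0179],np.float64(-0.0)],[[-0.0,-0.0,-0.0179],np.float64(-0.0)],[[-0.0,-0.0,-0.0179],np.float64(-0.0)],[[-0.0,-0.0,-0.0178],np.float64(-0.0)]]
[[[0.0072,-0.0247,0.004],np.float64(2.1)],[[0.0062,-0.025,0.004],np.float64(2.1)],[[0.0053,-0.0252,0.004],np.float64(2.1)],[[0.0044,-0.0253,0.004],np.float64(2.1)],[[0.0035,-0.0255,0.004],np.float64(2.1)]]
[[[0.0025,-0.0256,0.004],np.float64(2.2)],[[0.0016,-0.0257,0.004],np.float64(2.1)],[[0.0006,-0.0257,0.004],np.float64(2.2)],[[-0.0004,-0.0257,0.004],np.float64(2.1)],[[-0.0012,-0.0257,0.004],np.float64(2.2)]]
```

Emit:
apply_moves:
  moves:
    - [[0,0,-0.0179],0]
    - [[0,0,-0.0179],0]
    - [[0,0,-0.0179],0]
    - [[0,0,-0.0179],0]
    - [[0,0,-0.0178],0]

```text
time_s: 5.52
tcp_pos: [0.4632, -0.3151, 0.0984]
ee_rot: [[0.984, 0.176, -0.001], [0.176, -0.984, 0.001], [-0.001, -0.001, -1.0]]
wrist_force: [0.2, -1.0, -1.9]
gripper_width: 0.205
gripper_force: 30.0
```

Emit:
apply_moves:
  moves:
    - [[0.0072,-0.0247,0.004],2.1]
    - [[0.0062,-0.025,0.004],2.1]
    - [[0.0053,-0.0252,0.004],2.1]
    - [[0.0044,-0.0253,0.004],2.1]
    - [[0.0035,-0.0255,0.004],2.1]

```text
time_s: 5.93
tcp_pos: [0.4766, -0.1863, 0.0775]
ee_rot: [[1.0, -0.009, -0.001], [-0.009, -1.0, 0.0], [-0.001, -0.0, -1.0]]
wrist_force: [0.1, -0.6, -2.7]
gripper_width: 0.202
gripper_force: 30.0
```

Emit:
apply_moves:
  moves:
    - [[0.0025,-0.0256,0.004],2.2]
    - [[0.0016,-0.0257,0.004],2.1]
    - [[0.0006,-0.0257,0.004],2.2]
    - [[-0.0004,-0.0257,0.004],2.1]
    - [[-0.0012,-0.0257,0.004],2.2]

```text
time_s: 6.35
tcp_pos: [0.4903, -0.0583, 0.0576]
ee_rot: [[0.981, -0.195, -0.001], [-0.195, -0.981, 0.0], [-0.001, -0.0, -1.0]]
wrist_force: [1.1, -0.5, -3.2]
gripper_width: 0.205
gripper_force: 30.0
```

Emit:
apply_moves:
  moves:
    - [[0,0,0],0]
    - [[0,0,0],0]

```text
time_s: 6.52
tcp_pos: [0.4905, -0.0584, 0.0576]
ee_rot: [[0.982, -0.191, -0.001], [-0.191, -0.982, 0.0], [-0.001, 0.0, -1.0]]
wrist_force: [0.8, 0.0, -2.5]
gripper_width: 0.203
gripper_force: 30.0
```

Emit:
apply_moves:
  moves:
    - [[0,0,0.0115],0]
    - [[0,0,0.0115],0]
    - [[0,0,0.0115],0]
    - [[0,0,0],0]

```text
time_s: 6.85
tcp_pos: [0.4887, -0.0606, 0.0215]
ee_rot: [[0.981, -0.195, -0.005], [-0.195, -0.981, -0.001], [-0.005, 0.002, -1.0]]
wrist_force: [-1.1, -0.3, -2.9]
gripper_width: 0.203
gripper_force: 30.0
```

```bash
python3 - <<'E'
from fit import *
s=r.sense();print(s["tcp_pos"],s["wrist_force"])
Sd=imaging.capture("side"); cv2.imwrite("pics/s2.png",Sd["frame"])
m=mask(Sd,"wedge",(280,195))
if m is not None: print("wedge",m.sum(),*fit([Sd],[m],"wedge",[547,1,-11.1],.012))
for t in("hammer","wedge_butt"):
  print(t,[(d["confidence"],(np.array(d["at"])*[560,420]).round(1)) for d in models.place_of(Sd,t)])
f=Sd["frame"].copy()
def ol(parts,v,z,col):
    c,s_=np.cos(np.radians(v[2])),np.sin(np.radians(v[2]));R=np.array([[c,-s_,0],[s_,c,0],[0,0,1]])
    for q in parts:
        u=cv2.convexHull((w2p(Sd,q@R.T+[v[0]/1e3,v[1]/1e3,z])*4+2).astype(np.float32)).astype(int)-[230*4,120*4]; cv2.polylines(g,[u],True,col,1)
g=cv2.resize(f[120:270,230:430],(800,600),interpolation=cv2.INTER_CUBIC)
R=np.array(s["ee_rot"]); h=s["tcp_pos"]*1000+R[:,0]*43; yaw=np.degrees(np.arctan2(R[1,0],R[0,0]));print(h,yaw)
ol(M["hammer"],[h[0],h[1],yaw],h[2]/1e3-.0066,(255,0,255)); ol(M["wedge"],[547,1,-11.1],.012,(0,255,255))
cv2.imwrite("pics/s2c.png",g)
E
```

```text
[ 0.48871043 -0.06057108  0.02150683] [-1.05335518 -0.31149369 -2.89876438]
wedge 214.0 [547.39157998   4.95185499 -10.92197453] 0.1284427046775818
hammer [(0.72, array([266.2, 212.1])), (0.66, array([292.4, 352.8]))]
wedge_butt [(0.6, array([354.9, 168.9])), (0.49, array([273.4, 192.4]))]
[530.88425877 -68.95709093  21.29936574] -11.24623293842013
```

View pics/s2c.png

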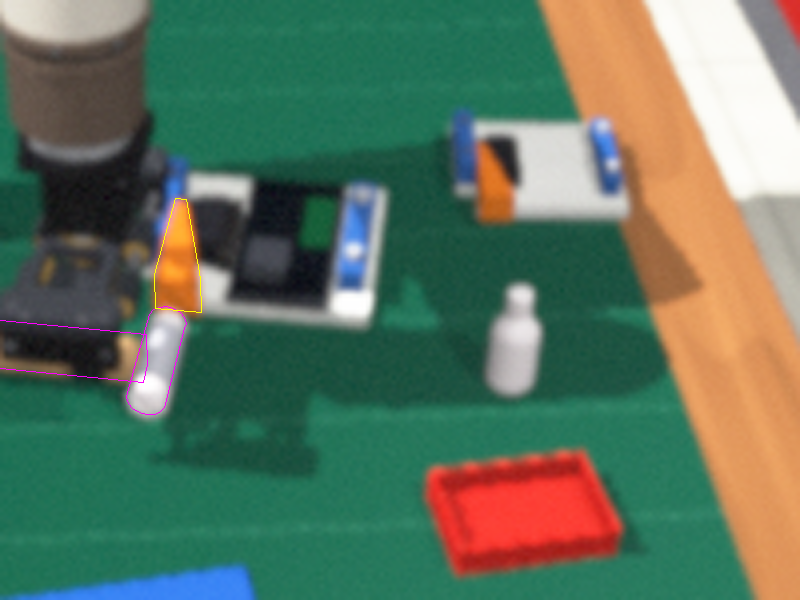

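The side picture shows the hammer as predicted: head at (268,210), wedge butt at about (274,192), aligned within about 2 mm, with a gap of about 32 mm. I'll raise it slightly, centre it and start light taps.

Emit:
apply_moves:
  moves:
    - [[0.001,-0.006,-0.001],0]
    - [[0.001,-0.007,-0.0005],0]
    - [[0,-0.007,0],0]
    - [[0,-0.003,0],0]
    - [[0,0,0],0]

```text
time_s: 7.47
tcp_pos: [0.4977, -0.0362, 0.0251]
ee_rot: [[0.981, -0.191, 0.001], [-0.191, -0.981, 0.0], [0.001, -0.0, -1.0]]
wrist_force: [0.8, -0.0, -3.5]
gripper_width: 0.202
gripper_force: 30.0
```

Emit:
apply_moves:
  moves:
    - [[0,-0.0028,0],0]
    - [[0,-0.0028,0],0]
    - [[0,-0.0028,0],0]

```text
time_s: 7.72
tcp_pos: [0.4981, -0.0293, 0.0247]
ee_rot: [[0.981, -0.193, -0.002], [-0.193, -0.981, -0.001], [-0.002, 0.001, -1.0]]
wrist_force: [-0.0, -9.0, -0.9]
gripper_width: 0.209
gripper_force: 30.1
```

Emit:
apply_moves:
  moves:
    - [[0,-0.0028,0],0]
    - [[0,-0.0028,0],0]

```text
time_s: 7.88
tcp_pos: [0.499, -0.0248, 0.0248]
ee_rot: [[0.981, -0.195, -0.002], [-0.195, -0.981, -0.002], [-0.002, 0.002, -1.0]]
wrist_force: [0.7, -8.4, -0.8]
gripper_width: 0.207
gripper_force: 30.1
```

Emit:
apply_moves:
  moves:
    - [[0,0.006,0],0]
    - [[0,0.006,0],0]
    - [[0,0,0],0]
    - [[0,-0.003,0],0]
    - [[0,-0.003,0],0]

```text
time_s: 8.3
tcp_pos: [0.4989, -0.0292, 0.0249]
ee_rot: [[0.981, -0.194, 0.0], [-0.194, -0.981, 0.0], [0.0, -0.0, -1.0]]
wrist_force: [-0.2, 0.7, -2.7]
gripper_width: 0.203
gripper_force: 30.0
```

Emit:
apply_moves:
  moves:
    - [[0,-0.003,0],0]
    - [[0,-0.003,0],0]
    - [[0,-0.003,0],0]
    - [[0,-0.0025,0],0]

```text
time_s: 8.63
tcp_pos: [0.5004, -0.019, 0.0249]
ee_rot: [[0.981, -0.194, -0.002], [-0.194, -0.981, -0.002], [-0.001, 0.002, -1.0]]
wrist_force: [0.8, -9.0, -0.9]
gripper_width: 0.201
gripper_force: 30.1
```

Emit:
apply_moves:
  moves:
    - [[0,0.006,0],0]
    - [[0,0.006,0],0]
    - [[0,0,0],0]
    - [[0,-0.003,0],0]
    - [[0,-0.003,0],0]

```text
time_s: 9.05
tcp_pos: [0.5, -0.0237, 0.0249]
ee_rot: [[0.981, -0.193, 0.0], [-0.193, -0.981, 0.0], [0.0, -0.0, -1.0]]
wrist_force: [0.8, 0.1, -2.9]
gripper_width: 0.203
gripper_force: 30.0
```

Emit:
apply_moves:
  moves:
    - [[0,-0.003,0],0]
    - [[0,-0.003,0],0]
    - [[0,-0.0025,0],0]
    - [[0,-0.0015,0],0]

```text
time_s: 9.38
tcp_pos: [0.5012, -0.0151, 0.0249]
ee_rot: [[0.981, -0.194, -0.002], [-0.194, -0.981, -0.002], [-0.001, 0.002, -1.0]]
wrist_force: [-0.6, -9.2, -1.7]
gripper_width: 0.207
gripper_force: 30.1
```

Emit:
apply_moves:
  moves:
    - [[0,0.006,0],0]
    - [[0,0.006,0],0]
    - [[0,0,0],0]
    - [[0,-0.003,0],0]
    - [[0,-0.003,0],0]

```text
time_s: 9.8
tcp_pos: [0.5008, -0.0198, 0.0249]
ee_rot: [[0.981, -0.193, 0.0], [-0.193, -0.981, 0.0], [0.0, -0.0, -1.0]]
wrist_force: [-0.0, -0.1, -2.0]
gripper_width: 0.205
gripper_force: 30.0
```

Emit:
apply_moves:
  moves:
    - [[0,-0.003,0],0]
    - [[0,-0.003,0],0]
    - [[0,-0.0025,0],0]
    - [[0,-0.0015,0],0]

```text
time_s: 10.13
tcp_pos: [0.502, -0.0111, 0.0249]
ee_rot: [[0.981, -0.194, -0.002], [-0.194, -0.981, -0.002], [-0.001, 0.002, -1.0]]
wrist_force: [0.8, -8.7, -0.7]
gripper_width: 0.203
gripper_force: 30.1
```

Emit:
apply_moves:
  moves:
    - [[0,0.006,0],0]
    - [[0,0.006,0],0]
    - [[0,0,0],0]
    - [[0,-0.003,0],0]
    - [[0,-0.003,0],0]

```text
time_s: 10.55
tcp_pos: [0.5016, -0.0159, 0.0249]
ee_rot: [[0.981, -0.193, 0.0], [-0.193, -0.981, 0.0], [0.0, -0.0, -1.0]]
wrist_force: [0.4, -0.5, -2.5]
gripper_width: 0.204
gripper_force: 30.0
```

Emit:
apply_moves:
  moves:
    - [[0,-0.003,0],0]
    - [[0,-0.003,0],0]
    - [[0,-0.0025,0],0]
    - [[0,-0.0015,0],0]

```text
time_s: 10.88
tcp_pos: [0.5027, -0.0072, 0.0249]
ee_rot: [[0.981, -0.194, -0.002], [-0.194, -0.981, -0.002], [-0.001, 0.002, -1.0]]
wrist_force: [-0.1, -9.3, -0.8]
gripper_width: 0.203
gripper_force: 30.1
```

Emit:
apply_moves:
  moves:
    - [[0,0.006,0],0]
    - [[0,0.006,0],0]
    - [[0,0,0],0]
    - [[0,-0.003,0],0]
    - [[0,-0.003,0],0]

```text
time_s: 11.3
tcp_pos: [0.5023, -0.0119, 0.0249]
ee_rot: [[0.981, -0.193, 0.0], [-0.193, -0.981, 0.0], [0.0, -0.0, -1.0]]
wrist_force: [-0.2, 0.1, -3.6]
gripper_width: 0.208
gripper_force: 30.0
```

Emit:
apply_moves:
  moves:
    - [[0,-0.003,0],0]
    - [[0,-0.003,0],0]
    - [[0,-0.0025,0],0]
    - [[0,-0.0015,0],0]

```text
time_s: 11.63
tcp_pos: [0.5029, -0.0041, 0.0249]
ee_rot: [[0.981, -0.195, -0.003], [-0.195, -0.981, -0.003], [-0.003, 0.004, -1.0]]
wrist_force: [0.4, -13.8, -0.4]
gripper_width: 0.205
gripper_force: 30.3
```

Emit:
apply_moves:
  moves:
    - [[0,0.006,0],0]
    - [[0,0.006,0],0]
    - [[0,0,0],0]
    - [[0,-0.003,0],0]
    - [[0,-0.003,0],0]

```text
time_s: 12.05
tcp_pos: [0.5032, -0.0078, 0.0249]
ee_rot: [[0.981, -0.193, 0.0], [-0.193, -0.981, 0.0], [0.0, -0.0, -1.0]]
wrist_force: [-1.1, 0.8, -2.1]
gripper_width: 0.206
gripper_force: 30.0
```

Emit:
apply_moves:
  moves:
    - [[0,-0.002,0],0]
    - [[0,-0.002,0],0]
    - [[0,-0.0015,0],0]
    - [[0,-0.0009,0],0]
    - [[0,0,0],0]

```text
time_s: 12.47
tcp_pos: [0.5031, -0.0041, 0.0249]
ee_rot: [[0.981, -0.195, -0.003], [-0.195, -0.981, -0.003], [-0.002, 0.003, -1.0]]
wrist_force: [0.7, -11.6, 0.3]
gripper_width: 0.203
gripper_force: 30.2
```

Emit:
apply_moves:
  moves:
    - [[0,0.006,0],0]
    - [[0,0.006,0],0]
    - [[0,0,0],0]
    - [[0,-0.003,0],0]
    - [[0,-0.003,0],0]

```text
time_s: 12.88
tcp_pos: [0.5032, -0.0074, 0.0249]
ee_rot: [[0.981, -0.193, 0.0], [-0.193, -0.981, 0.0], [0.0, -0.0, -1.0]]
wrist_force: [-0.0, -0.1, -2.6]
gripper_width: 0.206
gripper_force: 30.0
```

Emit:
apply_moves:
  moves:
    - [[0,-0.002,0],0]
    - [[0,-0.002,0],0]
    - [[0,-0.0015,0],0]
    - [[0,-0.0013,0],0]
    - [[0,0,0],0]

```text
time_s: 13.3
tcp_pos: [0.5031, -0.0034, 0.0249]
ee_rot: [[0.981, -0.195, -0.003], [-0.195, -0.981, -0.003], [-0.003, 0.004, -1.0]]
wrist_force: [1.5, -14.2, -0.6]
gripper_width: 0.205
gripper_force: 30.3
```

Emit:
apply_moves:
  moves:
    - [[0,0.006,0],0]
    - [[0,0.006,0],0]
    - [[0,0,0],0]
    - [[0,-0.003,0],0]
    - [[0,-0.003,0],0]

```text
time_s: 13.72
tcp_pos: [0.5034, -0.0066, 0.0249]
ee_rot: [[0.981, -0.193, 0.0], [-0.193, -0.981, 0.0], [0.0, -0.0, -1.0]]
wrist_force: [-0.2, 0.4, -3.5]
gripper_width: 0.205
gripper_force: 30.0
```

Emit:
apply_moves:
  moves:
    - [[0,-0.002,0],0]
    - [[0,-0.002,0],0]
    - [[0,-0.0015,0],0]
    - [[0,-0.001,0],0]
    - [[0,0,0],0]

```text
time_s: 14.13
tcp_pos: [0.5031, -0.003, 0.0249]
ee_rot: [[0.981, -0.195, -0.004], [-0.195, -0.981, -0.003], [-0.003, 0.004, -1.0]]
wrist_force: [0.5, -14.9, 0.3]
gripper_width: 0.203
gripper_force: 30.3
```

Emit:
apply_moves:
  moves:
    - [[0,0.006,0],0]
    - [[0,0.006,0],0]
    - [[0,0,0],0]
    - [[0,-0.003,0],0]
    - [[0,-0.003,0],0]

```text
time_s: 14.55
tcp_pos: [0.5035, -0.006, 0.0249]
ee_rot: [[0.981, -0.193, 0.0], [-0.193, -0.981, 0.0], [0.0, -0.0, -1.0]]
wrist_force: [0.1, 1.2, -2.1]
gripper_width: 0.203
gripper_force: 30.0
```

Emit:
apply_moves:
  moves:
    - [[0,-0.002,0],0]
    - [[0,-0.002,0],0]
    - [[0,-0.0015,0],0]
    - [[0,-0.0007,0],0]
    - [[0,0,0],0]

```text
time_s: 14.97
tcp_pos: [0.5032, -0.0029, 0.0249]
ee_rot: [[0.981, -0.195, -0.004], [-0.195, -0.981, -0.003], [-0.003, 0.004, -1.0]]
wrist_force: [1.2, -14.6, 0.7]
gripper_width: 0.206
gripper_force: 30.4
```

Emit:
apply_moves:
  moves:
    - [[0,0.01,0],0]
    - [[0,0.015,0],0]
    - [[0,0.015,0],0]
    - [[0,0,0],0]

```text
time_s: 15.3
tcp_pos: [0.4957, -0.041, 0.0246]
ee_rot: [[0.981, -0.195, -0.001], [-0.195, -0.981, 0.0], [-0.001, 0.0, -1.0]]
wrist_force: [0.0, 0.0, -3.2]
gripper_width: 0.205
gripper_force: 30.0
```

```bash
python3 - <<'E'
from fit import *
from plan import plan
T=imaging.capture("top"); Sd=imaging.capture("side")
g=cv2.resize(Sd["frame"][140:240,210:350],(800,571),interpolation=cv2.INTER_CUBIC); cv2.imwrite("pics/s3c.png",g)
m=mask(Sd,"wedge",(280,190))
if m is not None: print("wedge",*fit([Sd],[m],"wedge",[553,30,-11.1],.012))
print(r.sense()["wrist_force"],r.sense()["time_s"])
# back: up, over pad, to 20 mm above
plan([(496,-43.5,75,-11.1,2),(464.5,-315.3,60,10.2,12),(464.5,-315.3,22,10.2,4)])
E
```

```text
wedge [551.39131859  30.65359982 -11.22399229] 0.15226119756698608
[-0.52660968  0.46969478 -2.3967209 ] 15.45
[[[-0.0002,0.0022,-0.025],np.float64(-0.0)],[[-0.0001,0.0021,-0.0251],np.float64(-0.0)],[[0.0018,0.0227,0.0013],np.float64(-1.8)],[[0.0011,0.0228,0.0012],np.float64(-1.8)],[[0.0004,0.0228,0.0013],np.float64(-1.8)]]
[[[-0.0004,0.0228,0.0012],np.float64(-1.8)],[[-0.0011,0.0228,0.0013],np.float64(-1.8)],[[-0.0018,0.0227,0.0012],np.float64(-1.8)],[[-0.0025,0.0227,0.0013],np.float64(-1.8)],[[-0.0032,0.0226,0.0012],np.float64(-1.7)]]
[[[-0.0039,0.0225,0.0013],np.float64(-1.8)],[[-0.0046,0.0223,0.0012],np.float64(-1.7)],[[-0.0053,0.0222,0.0013],np.float64(-1.8)],[[-0.0059,0.022,0.0012],np.float64(-1.7)],[[0.0,-0.0,0.0095],np.float64(-0.0)]]
[[[0.0,-0.0,0.0095],np.float64(-0.0)],[[0.0,-0.0,0.0095],np.float64(-0.0)],[[0.0,-0.0,0.0095],np.float64(-0.0)]]
```

View pics/s3c.png

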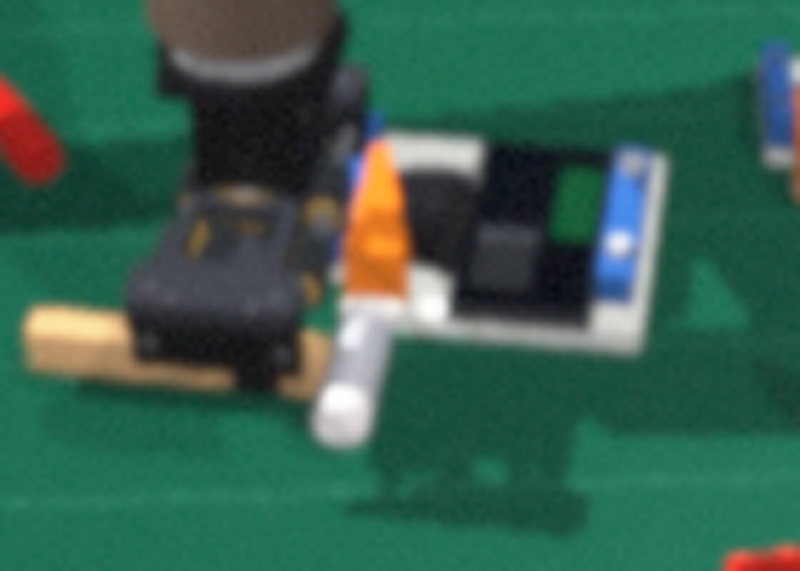

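The picture shows the hammer clear of the butt at (277,190), the jaw against the phone, and the phone against the stop rail. The last tap at about 15 N didn't move the wedge. I'll carry the hammer back.

Emit:
apply_moves:
  moves:
    - [[-0.0002,0.0022,-0.025],0]
    - [[-0.0001,0.0021,-0.0251],0]
    - [[0.0018,0.0227,0.0013],-1.8]
    - [[0.0011,0.0228,0.0012],-1.8]
    - [[0.0004,0.0228,0.0013],-1.8]

```text
time_s: 15.87
tcp_pos: [0.4885, -0.1114, 0.0719]
ee_rot: [[0.995, -0.096, 0.002], [-0.096, -0.995, 0.0], [0.002, -0.001, -1.0]]
wrist_force: [0.6, 0.1, -3.0]
gripper_width: 0.206
gripper_force: 30.0
```

Emit:
apply_moves:
  moves:
    - [[-0.0004,0.0228,0.0012],-1.8]
    - [[-0.0011,0.0228,0.0013],-1.8]
    - [[-0.0018,0.0227,0.0012],-1.8]
    - [[-0.0025,0.0227,0.0013],-1.8]
    - [[-0.0032,0.0226,0.0012],-1.7]

```text
time_s: 16.28
tcp_pos: [0.475, -0.2254, 0.0649]
ee_rot: [[0.998, 0.058, 0.001], [0.058, -0.998, 0.0], [0.001, -0.0, -1.0]]
wrist_force: [-0.5, 0.1, -3.3]
gripper_width: 0.204
gripper_force: 30.0
```

Emit:
apply_moves:
  moves:
    - [[-0.0039,0.0225,0.0013],-1.8]
    - [[-0.0046,0.0223,0.0012],-1.7]
    - [[-0.0053,0.0222,0.0013],-1.8]
    - [[-0.0059,0.022,0.0012],-1.7]
    - [[0,0,0.0095],0]

```text
time_s: 16.7
tcp_pos: [0.466, -0.3188, 0.0516]
ee_rot: [[0.984, 0.176, 0.005], [0.176, -0.984, -0.003], [0.004, 0.003, -1.0]]
wrist_force: [1.7, 0.8, -2.1]
gripper_width: 0.201
gripper_force: 30.0
```

Emit:
apply_moves:
  moves:
    - [[0,0,0.0095],0]
    - [[0,0,0.0095],0]
    - [[0,0,0.008],0]
    - [[0,0,0],0]
    - [[0,0,0],0]

```text
time_s: 17.12
tcp_pos: [0.4638, -0.3148, 0.0227]
ee_rot: [[0.984, 0.178, -0.002], [0.178, -0.984, 0.001], [-0.002, -0.001, -1.0]]
wrist_force: [0.2, -0.3, -1.9]
gripper_width: 0.206
gripper_force: 30.0
```

```bash
python3 -c "
from plan import *
print(r.sense()['tcp_pos'])
plan([(466.5,-315.0,12,10.2,4)])"
```

```text
[ 0.46381881 -0.31483423  0.02269537]
[[[0.0007,0.0002,0.0027],np.float64(0.0)],[[0.0006,0.0001,0.0027],np.float64(0.0)],[[0.0007,0.0002,0.0026],np.float64(0.0)],[[0.0006,0.0001,0.0027],np.float64(0.1)]]
```

Emit:
apply_moves:
  moves:
    - [[0,0,0.0035],0]
    - [[0,0,0.0035],0]
    - [[0,0,0.002],0]
    - [[0,0,0.001],0]
    - [[0,0,0],0]

```text
time_s: 17.53
tcp_pos: [0.4638, -0.3157, 0.0133]
ee_rot: [[0.984, 0.177, -0.0], [0.177, -0.984, 0.0], [-0.0, -0.0, -1.0]]
wrist_force: [-0.2, 0.0, -2.4]
gripper_width: 0.203
gripper_force: 30.0
```

Emit:
apply_moves:
  moves:
    - [[0,0,0.0005],0]
    - [[0,0,0.0005],0]
    - [[0,0,0],0]

```text
time_s: 17.78
tcp_pos: [0.464, -0.3158, 0.0125]
ee_rot: [[0.984, 0.176, 0.0], [0.176, -0.984, -0.0], [0.0, 0.0, -1.0]]
wrist_force: [0.3, 0.0, -1.9]
gripper_width: 0.202
gripper_force: 30.0
```

Still hanging, so I'll lower in small steps until it touches.

Emit:
apply_moves:
  moves:
    - [[0,0,0.0005],0]
    - [[0,0,0.0005],0]
    - [[0,0,0.0003],0]
    - [[0,0,0],0]

```text
time_s: 18.12
tcp_pos: [0.4639, -0.3157, 0.0111]
ee_rot: [[0.984, 0.177, -0.0], [0.177, -0.984, 0.0], [-0.0, -0.0, -1.0]]
wrist_force: [-0.7, -0.2, -2.1]
gripper_width: 0.199
gripper_force: 30.0
```

Emit:
apply_moves:
  moves:
    - [[0,0,0.0005],0]
    - [[0,0,0.0005],0]
    - [[0,0,0],0]

```text
time_s: 18.37
tcp_pos: [0.464, -0.3158, 0.0106]
ee_rot: [[0.984, 0.177, 0.0], [0.177, -0.984, -0.0], [0.0, 0.0, -1.0]]
wrist_force: [-2.1, 1.1, 1.3]
gripper_width: 0.202
gripper_force: 30.0
```

Touching (the weight is off the wrist). Release and rise.

Emit:
apply_moves:
  moves:
    - [[0,0,0],0]
    - [[0,0,0],0]
    - [[0,0,0],0]
    - [[0,0,0],0]
    - [[0,0,0],0]
  hand: 0.045

```text
time_s: 18.78
tcp_pos: [0.4642, -0.3158, 0.0102]
ee_rot: [[0.984, 0.177, 0.0], [0.177, -0.984, -0.0], [0.0, 0.0, -1.0]]
wrist_force: [0.2, 0.5, -0.0]
gripper_width: 0.475
gripper_force: 0.0
```

Emit:
apply_moves:
  moves:
    - [[0,0,-0.01],0]
    - [[0,0,-0.025],0]
    - [[0,0,-0.03],0]
    - [[0,0,-0.03],0]
    - [[0,0,-0.03],0]

```text
time_s: 19.2
tcp_pos: [0.4638, -0.3157, 0.1372]
ee_rot: [[0.984, 0.177, 0.0], [0.177, -0.984, -0.0], [0.0, 0.0, -1.0]]
wrist_force: [1.2, -0.8, 0.5]
gripper_width: 0.516
gripper_force: 0.0
```

Emit:
apply_moves:
  moves:
    - [[-0.03,0,-0.02],0]
    - [[-0.03,0,-0.02],0]
    - [[0,0,0],0]

```text
time_s: 19.45
tcp_pos: [0.4029, -0.3274, 0.1803]
ee_rot: [[0.985, 0.175, 0.006], [0.175, -0.985, -0.003], [0.005, 0.004, -1.0]]
wrist_force: [-0.1, 0.7, -0.6]
gripper_width: 0.514
gripper_force: 0.0
```

```bash
python3 - <<'E'
from fit import *
Sd=imaging.capture("side"); print(r.sense()["gripper_width"],r.sense()["time_s"])
m=mask(Sd,"hammer",(250,285))
if m is not None: print("hammer",*fit([Sd],[m],"hammer",[507,-308,10],.004))
cv2.imwrite("pics/s4c.png",cv2.resize(Sd["frame"][110:335,160:460],(800,600),interpolation=cv2.INTER_CUBIC))
E
```

```text
0.5235935290934776 19.5
hammer [ 507.91300031 -310.58075748   10.23380006] 0.07313936948776245
```

View pics/s4c.png

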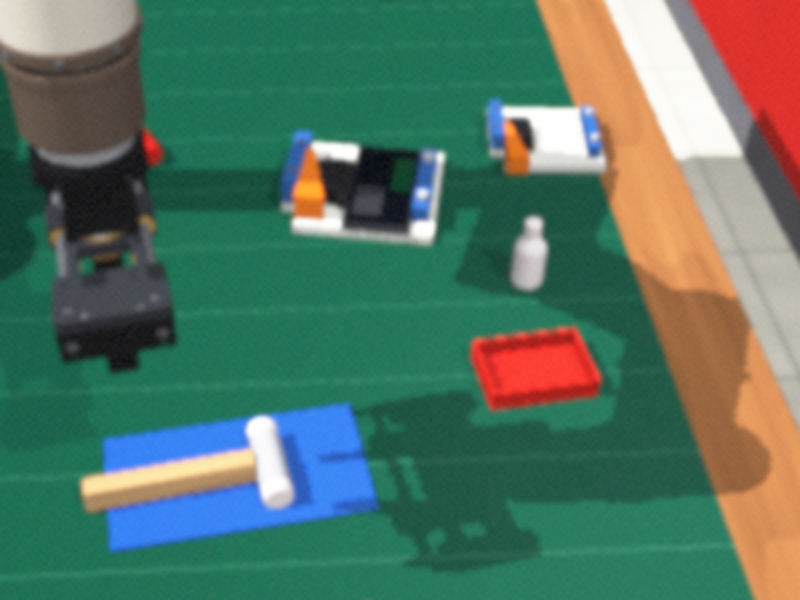

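The picture shows the hammer lying flat on the pad as at the start, its head at (261,283). The wedge is driven in, the phone is clamped, and the other things haven't moved.

```bash
python3 -c "
from station import r
print(r.finish_job())"
```

```text
the job is handed in; nothing more can be done
None
```

I drove the wedge about 28 mm into the jig with ten light taps, until a final tap at about 15 N no longer moved it and the phone was held against the stop rail; the hammer is back flat on its pad, released, and the job is handed in at about 19.5 s, with no verdict returned.

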